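# Zero the roti tally wheel

### The job

Zero the kitchen tally counter for the next batch: with a fingertip, gently flick the tabs on the edge of its wheel clockwise (seen from above), click by click, until the tab that carries the upright knob rests in line with the small post on the base, and never go past it. Let the wheel rest for a moment one click short, then finish with one last single-click flick. Do not pinch, lift or shove the counter along, and leave the dabba, red container, salt pig and tumbler where they stand.

Things in the scene. Friction and masses are not known exactly. Their poses are not given: they have to be found in the camera images.
- counter: Tally counter: loose 2.0 kg cast base on the slab, round foot 124 mm across and 10 mm high, round body 94 mm across up to z = 38 mm, a six-tabbed metal wheel on top. Origin: centre of the underside, on the wheel's vertical axis; z up, x towards the post. Between foot and tabs the space around the body is free. Pushed with over about 8 N the base may slide.
- wheel (a joint): Turn of the wheel in rad, growing clockwise seen from above; one click is 1.047 (60 degrees). 0 = knobbed tab in line with the post. Starts at rest 2, 3 or 4 clicks short. A spring detent holds each click: a tab takes 2 to 3 N to push; past half-way (30 degrees) it snaps on to the next click without coasting further; short of that it springs back. No stop at 0 or backwards.
- knob (a point): Top centre of the upright knob (18 mm diameter, 16 mm high) that marks the zero tab; it stands on that tab 58 mm from the wheel axis, its top 72 mm above the slab. Moves with the wheel.
- hub (a point): Point on the wheel's vertical axis, 56 mm above the slab, level with the tops of the tabs. The wheel is a disc 96 mm across (z = 43 to 55 mm) with six equal tabs 60 degrees apart sticking out to 72 mm from the axis; each is 12 mm wide and spans z = 42 to 56 mm. The gaps between tabs are open from above and outside.
- post (a point): Top of the small fixed post (12 mm diameter) on the tongue of the base, 86 mm from the wheel axis and 26 mm above the slab: the mark where the knobbed tab must stop. It lies outside and below the tabs' path.
- dabba: Closed round steel masala dabba, 166 mm across, 87 mm high with its lid knob, loose. Origin: centre of its underside. Leave alone.
- clipbox: Red plastic clip-top container, 96 x 126 mm over its clips, 70 mm high, loose. Origin: centre of its underside; the 126 mm side lies along y. Leave alone.
- saltpig: White ceramic salt pig, a domed pot 100 mm across and 120 mm high with a round mouth on its -x side, loose. Origin: centre of its underside. Leave alone.
- tumbler: Green glass tumbler, 72 mm across, 110 mm high, loose. Origin: centre of its underside. Leave alone.

How it is judged:
By the outcome, as a careful person would: the job done as asked, in the order asked, and still so for the second after the job is handed in, with the robot touching nothing.
It also fails if it takes over 58 s, if anything falls off the work surface, if the arm or the gripper's body presses on something with over 40 N, if the wrist force passes 120 N, or if a joint passes its speed limit or range.

### The arm

A 6-joint arm with a two-finger parallel gripper is mounted at the origin on the work surface. World frame = base frame: x ahead of the robot, y to its left, z up, the work surface at z = 0. Lengths are in m, angles in degrees, forces in N, time in s.
With the tool pointing down it reaches from about 0.325 to 0.875 m from the base axis. Payload 4.4 kg.
Tool frame: the origin (TCP) lies midway between the tips of the shut fingers; the grasp point (between the pads) lies 19 mm behind it; z points along the fingers, x is the direction in which the jaws open and shut, and the axes are right-handed (so a half turn about z gives the same grasp; the last joint's range is limited). The gripper opens to 85 mm and grips with 20 to 120 N. Pads are 22 mm wide; open, the fingers measure 114 mm over their backs; the gripper's body (76 mm by 85 mm) begins 54 mm behind the grasp point. The pads swing forward as they close: fully open they stand 13 mm farther back than shut.
Start: joints at [65.403, 11.837, 88.321, -0, 79.842, -8.623], TCP at [0.158, 0.553, 0.231] pointing down, gripper open.
Joint ranges: [-156.59, 156.59], [-49.26, 127.26], [12.9, 141.05], [-63.56, 243.56], [4.71, 150.69], [-161.64, 161.64]. Speed limits (degrees/s): [159.86, 159.86, 180, 180, 180, 180].

### API

Orientations are given as [roll, pitch, yaw] about the fixed x, y, z axes, in that order (R = Rz(yaw) Ry(pitch) Rx(roll)).
In Python, from workcell import bot, cams gives the robot as it stands. The module is installed in compiled form; this text tells all that it offers.
- The arm moves only by the tool servo_tool, never from a script. Its arguments are lists of equal length, an entry for each row: "slide": the shift along the tool's x, y, z in units of 0.25 m (1.0 is 0.25 m), a list of three; "turn": the turn about the tool's z in units of 180 degrees (1.0 is 180 degrees); "grip": the opening, from -1 (shut) to 1 (fully open), so that 0 is half open. In form: {"slide": [[tx, ty, tz], ...], "turn": [turn, ...], "grip": [grip, ...]}. A call has exactly 10 rows; each row is the pose to reach, as a shift and turn from the pose commanded when the call began, along the tool's axes at that moment, turning the shorter way round; what a row does not reach only later rows make up. A row lasts 1/12 s, in which the tool goes at most 41.7 mm and 7.16 degrees, less where a joint would pass 70% of its speed; a pose out of reach is approached as far as the arm can. A call with a number of a shift or a turn outside -1 to 1 is refused whole. A call with a gripper value outside its range is refused whole. The fingers move at their own pace and stop on an object; "force" is the grip in N (left out, the last holds). Time passes only in rows, so rows that repeat a pose let the fingers close, or fill a call up. It gives the time, the measured TCP pose, the force and the opening at its end, in the units of the state.
- bot.get_state(): the state, without advancing time (a new reading comes with each control period).
- cams.read_camera(name): name is "side" or "top"; returns (picture, depth): 400x640x3 uint8, red, green, blue; 400x640 float32, m along the optical axis (not along the pixel's ray), 0 where there is no reading.
- cams.get_calibration(name): a dict with "mtx" (3x3 intrinsics, pixels), "R" (3x3) and "t" (3): a world point X has camera coordinates R X + t. Camera axes: x right, y down, z forward; pixel columns grow to the right and rows downward; lengths in m; the calibration is good to about 2 mm. A picture is of the moment at which its call begins. get_calibration takes no time and is no camera call.
- bot.sign_off(): hands the job in, once; it reports no verdict.
The state is a dict: "t": time; "joint_pos": joint angles; "dq": joint speeds; "effort": joint torques, N m; "tcp_pos": TCP position; "ee_rot": TCP orientation; "contact_force": force on the tool from outside, world axes, zero at the start; "moment": the same for the moment, N m; "width": finger opening in m.
Only numpy, scipy, OpenCV 4.12 (cv2) and the standard library are available. Lean on these libraries where they do the work, as an engineer would, in place of code of your own. Each camera call takes 0.05 s, during which the arm holds its last target. There are 200 camera calls.

## Working session

There is one attempt and no reset: what is moved stays moved. The work goes in short steps, Python scripts to look and compute and a tool call to move; the robot and the scene stay as the last step left them, time stands still between calls to the robot, and variables do not carry over. Pictures are saved under pics/ and viewed, about 8 in all and at most 12, crops included, and the job is handed in when it is done.

Besides the shell and the picture viewer there is one more tool, called after "Request:" in YAML: its name, and indented under it one key for each argument. servo_tool: Moves the arm, as the interface text tells. Its arguments: {"type":"object","properties":{"slide":{"type":"array"},"turn":{"type":"array"},"grip":{"type":"array"},"force":{"type":"number"}},"required":["slide","turn","grip"]}

```bash
mkdir -p pics
python3 - <<'E'
from workcell import bot,cams
import cv2,numpy as np
for n in("top","side"):
    p,d=cams.read_camera(n); cv2.imwrite(f"pics/{n}1.png",p[:,:,::-1]); np.savez(f"pics/{n}1.npz",p=p,d=d)
    c=cams.get_calibration(n); print(n,c["mtx"].round(1).tolist(),c["R"].round(3).tolist(),c["t"].round(3).tolist())
print(bot.get_state())
E
```

```text
top [[409.6, 0.0, 314.0], [0.0, 409.6, 192.9], [0.0, 0.0, 1.0]] [[0.011, -1.0, -0.023], [-0.982, -0.006, -0.189], [0.189, 0.024, -0.982]] [0.01, 0.622, 1.156]
side [[493.4, 0.0, 320.8], [0.0, 493.4, 203.6], [0.0, 0.0, 1.0]] [[0.88, -0.474, -0.016], [-0.332, -0.592, -0.734], [0.339, 0.652, -0.679]] [-0.534, 0.253, 1.298]
{'t': 0.1, 'joint_pos': array([ 6.54024452e+01,  1.18820730e+01,  8.83976497e+01,  1.59655725e-03,
        7.98410944e+01, -8.62265598e+00]), 'dq': array([-2.87030115e-02, -1.91453093e-01, -2.61344781e-01,  3.40328817e-02,
        4.67634979e-02, -2.61118335e-04]), 'effort': array([-9.53784402e-04, -3.84089470e+01, -2.92550719e+01, -1.30215717e-04,
        4.78234593e-03, -1.38562561e-05]), 'tcp_pos': array([0.15795884, 0.55216283, 0.23020647]), 'ee_rot': array([-1.79980333e+02,  1.19216050e-01,  7.40248384e+01]), 'contact_force': array([-0.1924963 ,  1.39806084,  0.34622728]), 'moment': array([ 0.03638987, -0.01258435,  0.01139508]), 'width': 0.08534662990361189}
```

View pics/top1.png

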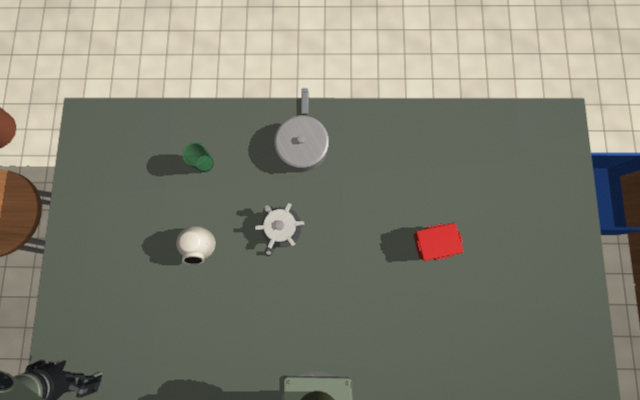

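View pics/side1.png

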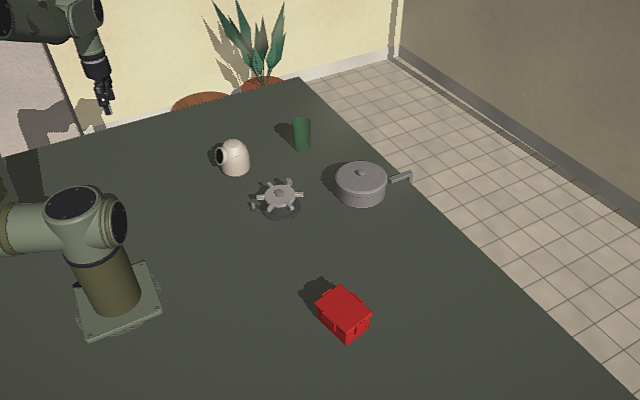

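The top view shows the counter wheel near (280,226), with the knob probably near (268,252). The pot is at (301,140), the salt pig at (195,244) and the tumbler at (198,157). I'll zoom in on both views.

Run:
```python
import cv2,numpy as np
a=np.load("pics/top1.npz")["p"][185:270,230:330]; b=np.load("pics/side1.npz")["p"][165:235,235:335]
f=lambda x:cv2.resize(x,None,fx=5.5,fy=5.5,interpolation=cv2.INTER_CUBIC)
a,b=f(a)[:,:,::-1],f(b)[:,:,::-1]
im=np.vstack([a[:,:],b])
im=np.clip(im.astype(float)*1.5,0,255).astype(np.uint8)
im=cv2.resize(im,None,fx=0.7,fy=0.7,interpolation=cv2.INTER_AREA)
print(im.shape,a.shape);cv2.imwrite("pics/crop1.png",im)
```

```text
(597, 385, 3) (468, 550, 3)
```

View pics/crop1.png

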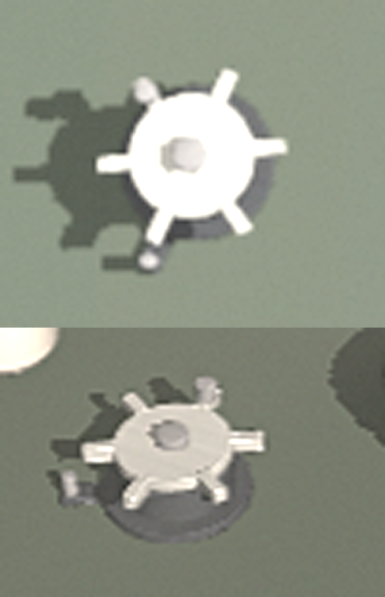

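The post is at about (269,252) in the top view, and the knobbed tab is at about (268,208), at the upper left. That puts the wheel 4 clicks short. Next I'll measure.

```bash
cat > h.py <<'E'
import numpy as np,cv2
from workcell import bot,cams
def ray(n,uv,z):
    c=cams.get_calibration(n);uv=np.atleast_2d(np.float64(uv))
    d=np.c_[uv,np.ones(len(uv))]@np.linalg.inv(c["mtx"]).T@c["R"]; o=-c["R"].T@c["t"]
    return (o+d*((z-o[2])/d[:,2])[:,None])[:,:2]
def proj(n,X):
    c=cams.get_calibration(n);q=(np.atleast_2d(X)@c["R"].T+c["t"])@c["mtx"].T
    return q[:,:2]/q[:,2:]
def wheel(p,lo=150):
    g=p.min(2).astype(np.uint8)
    m=(g>lo).astype(np.uint8); m[:,:230]=0;m[:,330:]=0;m[:185]=0;m[270:]=0
    ys,xs=np.nonzero(m); return m,ray("top",np.c_[xs,ys],.056)
E
python3 - <<'E'
from h import *
p=np.load("pics/top1.npz")["p"]
for lo in(140,165):
    m,X=wheel(p,lo); e=cv2.erode(m,np.ones((9,9)));c0=X.mean(0)
    mo=cv2.morphologyEx(m,cv2.MORPH_CLOSE,np.ones((9,9)));mo=cv2.morphologyEx(mo,cv2.MORPH_OPEN,cv2.getStructuringElement(2,(15,15)))
    ys,xs=np.nonzero(mo);D=ray("top",np.c_[xs,ys],.055);c=D.mean(0)
    print(lo,m.sum(),c,2*np.sqrt(len(D)/np.pi))
    r=np.linalg.norm(X-c,axis=1);s=X[r>.054]-c
    print(sorted(np.degrees(np.arctan2(s[:,1],s[:,0])).round()))
C=c
for n,uv,z in(("top",(267.7,208),.072),("top",(269,252.3),.026)):
    q=ray(n,uv,z)[0];print(q,np.hypot(*(q-c)),np.degrees(np.arctan2(*(q-c)[::-1])))
print("post side",ray("side",(235+70/3.85,165+(480-327)/3.85),.026))
print("knob side",ray("side",(235+206/3.85,165+(383-327)/3.85),.072))
print("pot",ray("top",(302,140),.08),"pig",ray("top",(196,243),.1),"tum",ray("top",(194,153),.11))
E
```

```text
140 971 [0.52742246 0.1159942 ] 33.224970809398556
[np.float64(-149.0), np.float64(-148.0), np.float64(-148.0), np.float64(-147.0), np.float64(-147.0), np.float64(-146.0), np.float64(-146.0), np.float64(-146.0), np.float64(-145.0), np.float64(-144.0), np.float64(-144.0), np.float64(-144.0), np.float64(-143.0), np.float64(-143.0), np.float64(-142.0), np.float64(-142.0), np.float64(-142.0), np.float64(-141.0), np.float64(-141.0), np.float64(-140.0), np.float64(-140.0), np.float64(-139.0), np.float64(-139.0), np.float64(-88.0), np.float64(-88.0), np.float64(-88.0), np.float64(-88.0), np.float64(-88.0), np.float64(-88.0), np.float64(-86.0), np.float64(-86.0), np.float64(-85.0), np.float64(-85.0), np.float64(-85.0), np.float64(-85.0), np.float64(-83.0), np.float64(-83.0), np.float64(-83.0), np.float64(-82.0), np.float64(-82.0), np.float64(-82.0), np.float64(-81.0), np.float64(-80.0), np.float64(-80.0), np.float64(-79.0), np.float64(-79.0), np.float64(-30.0), np.float64(-29.0), np.float64(-29.0), np.float64(-28.0), np.float64(-27.0), np.float64(-26.0), np.float64(-26.0), np.float64(-26.0),
[... 2641 characters left out ...]
0), np.float64(96.0), np.float64(96.0), np.float64(97.0), np.float64(98.0), np.float64(98.0), np.float64(99.0), np.float64(99.0), np.float64(99.0), np.float64(154.0), np.float64(154.0), np.float64(155.0), np.float64(155.0), np.float64(155.0), np.float64(156.0), np.float64(156.0), np.float64(157.0), np.float64(157.0), np.float64(158.0), np.float64(158.0), np.float64(159.0), np.float64(159.0), np.float64(160.0)]
[0.57393285 0.14956564] 0.058907425383270616 35.166150865180825
[0.44778575 0.14775583] 0.084345588358679 157.61741858762747
post side [[0.44472664 0.13930888]]
knob side [[0.57080179 0.14400181]]
pot [[0.77925431 0.05216996]] pig [[0.46835307 0.34514202]] tum [[0.72865465 0.36510254]]
```

The tabs sit at world angles of about −144, −84, −24, 36 (knob), 96 and 157°, and the post is at about 157°. That confirms 4 clicks. The two views disagree on the centre by a few mm, so I'll refine it.

Run:
```python
from h import *
from scipy.optimize import least_squares
p=np.load("pics/top1.npz")["p"];m,X=wheel(p,140)
c=np.array([.5265,.1155])
# tab tips, top: opposite tips' midpoints (r>.06)
for it in range(3):
    v=X-c;a=np.degrees(np.arctan2(v[:,1],v[:,0]));r=np.hypot(*v.T);t={}
    for k in(-143.5,-83.5,-23.5,96.5,156.5,36.5):
        s=np.abs((a-k+180)%360-180)<12; t[k]=(np.sort(r[s])[-4:].mean().round(4),a[s&(r>.056)].mean().round(1))
    c=c+np.array([0,0]);
print(t)
s=np.load("pics/side1.npz")["p"]
g=s.min(2); mm=(g>95).astype(np.uint8); mm[:165]=0;mm[235:]=0;mm[:,:245]=0;mm[:,320:]=0
mm=cv2.morphologyEx(cv2.morphologyEx(mm,cv2.MORPH_CLOSE,np.ones((5,5))),cv2.MORPH_OPEN,cv2.getStructuringElement(2,(11,9)))
ys,xs=np.nonzero(mm);D=ray("side",np.c_[xs,ys],.055);print(D.mean(0),2*np.sqrt(mm.sum()/np.pi),xs.min(),xs.max(),ys.min(),ys.max())
print(proj("side",[[.5265,.1155,.055],[.524,.108,.055]]),proj("top",[[.5265,.1155,.055]]))
for n in("top","side"):
    q=np.load(f"pics/{n}1.npz");P,d=q["p"],q["d"];cc=cams.get_calibration(n)
    yy,xx=np.mgrid[:400,:640];z=d.ravel()
    W=((np.c_[xx.ravel(),yy.ravel(),np.ones(z.size)]@np.linalg.inv(cc["mtx"]).T)*z[:,None]-cc["t"])@cc["R"]
    near=(np.hypot(W[:,0]-.526,W[:,1]-.113)<.09)&(z>0)
    w=W[near&(W[:,2]>.048)&(W[:,2]<.062)]
    print(n,len(w),w.mean(0),w.min(0),w.max(0),"knob",W[near&(W[:,2]>.066)].mean(0), "slab z",np.median(W[(np.hypot(W[:,0]-.526,W[:,1]-.113)<.2)&(z>0)][:,2]))
```

```text
{-143.5: (np.float64(0.0694), np.float64(-143.6)), -83.5: (np.float64(0.0689), np.float64(-83.3)), -23.5: (np.float64(0.0692), np.float64(-23.3)), 96.5: (np.float64(0.0709), np.float64(95.9)), 156.5: (np.float64(0.0875), np.float64(156.7)), 36.5: (np.float64(0.0677), np.float64(36.9))}
[0.52202591 0.10649217] 28.07374713484229 263 296 184 208
[[279.82620137 193.55131592]
 [280.11455828 195.23635808]] [[279.50124238 224.92430485]]
top 944 [0.52628587 0.11670246 0.05473942] [0.46156275 0.04629425 0.04829563] [0.59525154 0.18811084 0.0619266 ] knob [0.55445596 0.13731312 0.06979224] slab z 5.512587744663491e-05
side 667 [0.52128114 0.10916963 0.05432304] [0.45637129 0.03993969 0.04804548] [0.58946768 0.18404802 0.06195905] knob [0.55944126 0.13814272 0.07094329] slab z 2.7394355475487515e-05
```

Averaging the views puts the centre at about (0.525, 0.115). My plan is to push the tab at 96° along +x with the shut fingers at yaw 90°. A straight push at y ≈ 0.183 can't turn the wheel more than one click. I'll approach now.

Request:
servo_tool:
  slide:
    - [-0.046, 0.083, 0]
    - [-0.13, 0.24, 0]
    - [-0.2, 0.37, 0]
    - [-0.27, 0.5, 0]
    - [-0.35, 0.63, 0]
    - [-0.42, 0.75, 0]
    - [-0.456, 0.827, 0]
    - [-0.456, 0.827, 0]
    - [-0.456, 0.827, 0]
    - [-0.456, 0.827, 0]
  turn: [0, 0, 0, 0, 0, 0, 0, 0, 0, 0]
  grip: [-1, -1, -1, -1, -1, -1, -1, -1, -1, -1]

```text
t: 0.93
tcp_pos: [0.3251, 0.3865, 0.2309]
ee_rot: [-179.9, 0.0, 74.0]
contact_force: [0.1, 0.6, 0.4]
width: 0.0001
```

Request:
servo_tool:
  slide:
    - [-0.046, 0.083, 0]
    - [-0.13, 0.24, 0]
    - [-0.2, 0.37, 0]
    - [-0.27, 0.5, 0]
    - [-0.35, 0.63, 0]
    - [-0.42, 0.75, 0]
    - [-0.456, 0.827, 0.1]
    - [-0.456, 0.827, 0.2]
    - [-0.456, 0.827, 0.32]
    - [-0.456, 0.827, 0.4]
  turn: [0, -0.02, -0.04, -0.06, -0.0887, -0.0887, -0.0887, -0.0887, -0.0887, -0.0887]
  grip: [-1, -1, -1, -1, -1, -1, -1, -1, -1, -1]

```text
t: 1.77
tcp_pos: [0.4914, 0.2204, 0.1285]
ee_rot: [-179.8, 0.0, 90.0]
contact_force: [-0.5, 0.5, 0.1]
width: -0.0002
```

Request:
servo_tool:
  slide:
    - [0, 0, 0.06]
    - [0, 0, 0.12]
    - [0, 0, 0.18]
    - [0, 0, 0.24]
    - [0, 0, 0.3]
    - [0, 0, 0.34]
    - [0, 0, 0.36]
    - [0, 0, 0.36]
    - [0, 0, 0.36]
    - [0, 0, 0.36]
  turn: [0, 0, 0, 0, 0, 0, 0, 0, 0, 0]
  grip: [-1, -1, -1, -1, -1, -1, -1, -1, -1, -1]

```text
t: 2.6
tcp_pos: [0.4938, 0.2204, 0.0422]
ee_rot: [179.9, -0.0, 90.0]
contact_force: [-0.1, 0.6, 0.1]
width: -0.0004
```

```bash
cat > look.py <<'E'
import sys
from h import *
a=cams.read_camera("top")[0][165:280,215:345];b=cams.read_camera("side")[0][130:240,215:345]
f=lambda x:cv2.resize(np.clip(x[:,:,::-1]*1.5,0,255).astype(np.uint8),None,fx=2.6,fy=2.6,interpolation=cv2.INTER_CUBIC)
cv2.imwrite(f"pics/{sys.argv[1]}.png",np.vstack([f(a),f(b)]))
s=bot.get_state();print(s["t"],s["tcp_pos"],s["contact_force"])
E
python3 look.py l1
```

```text
2.7 [0.49398229 0.22013815 0.04238837] [0.77264416 0.1366162  0.01054064]
```

View pics/l1.png

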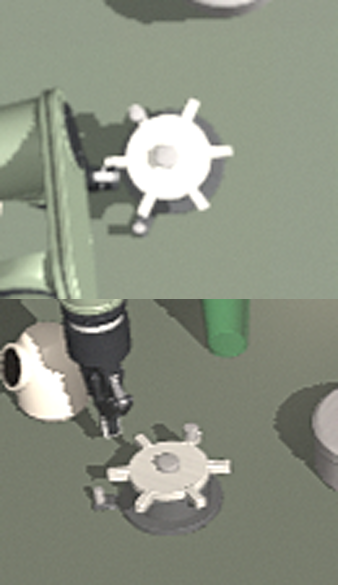

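Run:
```python
from h import *
T=[.494,.2203,.042]
print("TCP top crop",(proj("top",T)-[215,165])*2.6,"side crop",(proj("side",T)-[215,130])*2.6+[0,299])
print("tip side->",ray("side",(215+110/2.6,130+134/2.6),.042))
p,d=cams.read_camera("top")
c=cams.get_calibration("top")
for u,v in((105,177),(95,180),(115,180),(115,172)):
    x,y=int(215+u/2.6),int(165+v/2.6);w=(np.linalg.inv(c["mtx"])@[x,y,1]*d[y,x]-c["t"])@c["R"];print((u,v),w.round(3),p[y,x])
```

```text
TCP top crop [[ 76.37923894 184.7456774 ]] side crop [[109.59965618 431.48931989]]
tip side-> [[0.49330177 0.21738579]]
(105, 177) [0.495 0.173 0.137] [183 182 178]
(95, 180) [0.49  0.18  0.159] [99 99 99]
(115, 180) [0.493 0.163 0.131] [121 121 120]
(115, 172) [0.501 0.163 0.132] [128 128 127]
```

The tip matches its commanded place: it projects to (110,431) in the side crop and I see it at (110,433). The pale thing near the tab in the top view is gripper linkage at z ≈ 0.13, so it is clear. Now I'll enter the gap and make a first, slow push.

Request:
servo_tool:
  slide:
    - [-0.03, 0, 0]
    - [-0.06, 0, 0]
    - [-0.09, 0, 0]
    - [-0.12, 0, 0]
    - [-0.148, 0, 0]
    - [-0.148, 0, 0]
    - [-0.148, 0, 0]
    - [-0.148, 0, 0]
    - [-0.148, 0, 0]
    - [-0.148, 0, 0]
  turn: [0, 0, 0, 0, 0, 0, 0, 0, 0, 0]
  grip: [-1, -1, -1, -1, -1, -1, -1, -1, -1, -1]

```text
t: 3.58
tcp_pos: [0.4931, 0.1831, 0.0413]
ee_rot: [180.0, -0.0, 90.0]
contact_force: [0.4, 0.4, 0.4]
width: 0.0001
```

Request:
servo_tool:
  slide:
    - [0, 0.01, 0]
    - [0, 0.02, 0]
    - [0, 0.03, 0]
    - [0, 0.04, 0]
    - [0, 0.05, 0]
    - [0, 0.06, 0]
    - [0, 0.07, 0]
    - [0, 0.08, 0]
    - [0, 0.09, 0]
    - [0, 0.1, 0]
  turn: [0, 0, 0, 0, 0, 0, 0, 0, 0, 0]
  grip: [-1, -1, -1, -1, -1, -1, -1, -1, -1, -1]

```text
t: 4.42
tcp_pos: [0.5181, 0.1828, 0.041]
ee_rot: [-180.0, 0.0, 90.0]
contact_force: [-1.6, 0.8, -0.9]
width: 0.0002
```

Request:
servo_tool:
  slide:
    - [0, 0.01, 0]
    - [0, 0.02, 0]
    - [0, 0.03, 0]
    - [0, 0.04, 0]
    - [0, 0.05, 0]
    - [0, 0.06, 0]
    - [0, 0.07, 0]
    - [0, 0.08, 0]
    - [0, 0.09, 0]
    - [0, 0.1, 0]
  turn: [0, 0, 0, 0, 0, 0, 0, 0, 0, 0]
  grip: [-1, -1, -1, -1, -1, -1, -1, -1, -1, -1]

```text
t: 5.25
tcp_pos: [0.5437, 0.1829, 0.0415]
ee_rot: [180.0, -0.0, 90.0]
contact_force: [-0.4, -0.1, 0.0]
width: 0.0001
```

```bash
python3 look.py l2
```

```text
5.35 [0.54379592 0.18283189 0.04149112] [-0.27139319  0.24267203  0.08602198]
```

View pics/l2.png

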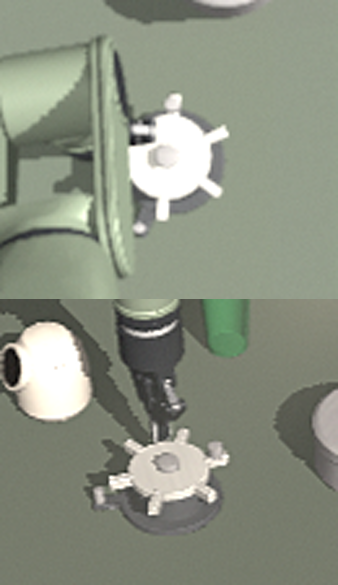

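The wheel has turned about 42°: the knob is at (173,103), almost straight up, and the base post is unmoved at (140,229). It hasn't settled into the click yet. I'll withdraw outward and look again.

Request:
servo_tool:
  slide:
    - [0.03, 0, 0]
    - [0.06, 0, 0]
    - [0.1, 0, 0]
    - [0.148, 0, 0]
    - [0.148, 0, 0]
    - [0.148, 0, 0]
    - [0.148, 0, 0]
    - [0.148, 0, 0]
    - [0.148, 0, 0]
    - [0.148, 0, 0]
  turn: [0, 0, 0, 0, 0, 0, 0, 0, 0, 0]
  grip: [-1, -1, -1, -1, -1, -1, -1, -1, -1, -1]

```text
t: 6.18
tcp_pos: [0.5431, 0.2194, 0.0412]
ee_rot: [-180.0, 0.0, 90.0]
contact_force: [0.2, 0.2, 0.0]
width: -0.0002
```

```bash
python3 look.py l3
```

```text
6.2833 [0.54308824 0.21946875 0.04128593] [ 0.35863158 -0.5554686  -0.37286046]
```

View pics/l3.png

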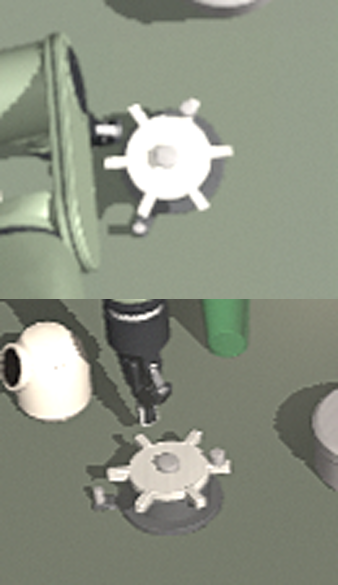

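One click is done: the knob is at (190,106), about −24°, and the base hasn't moved. Now the second click, with the same strokes.

Request:
servo_tool:
  slide:
    - [0, -0.06, 0]
    - [0, -0.13, 0]
    - [0, -0.2, 0]
    - [0, -0.2, 0]
    - [-0.03, -0.2, 0]
    - [-0.07, -0.2, 0]
    - [-0.11, -0.2, 0]
    - [-0.148, -0.2, 0]
    - [-0.148, -0.2, 0]
    - [-0.148, -0.2, 0]
  turn: [0, 0, 0, 0, 0, 0, 0, 0, 0, 0]
  grip: [-1, -1, -1, -1, -1, -1, -1, -1, -1, -1]

```text
t: 7.12
tcp_pos: [0.4936, 0.1818, 0.0413]
ee_rot: [180.0, -0.0, 89.9]
contact_force: [0.8, -0.3, -0.5]
width: 0.0001
```

Request:
servo_tool:
  slide:
    - [0, 0.01, 0]
    - [0, 0.02, 0]
    - [0, 0.03, 0]
    - [0, 0.04, 0]
    - [0, 0.05, 0]
    - [0, 0.06, 0]
    - [0, 0.07, 0]
    - [0, 0.08, 0]
    - [0, 0.09, 0]
    - [0, 0.1, 0]
  turn: [0, 0, 0, 0, 0, 0, 0, 0, 0, 0]
  grip: [-1, -1, -1, -1, -1, -1, -1, -1, -1, -1]

```text
t: 7.95
tcp_pos: [0.5181, 0.1828, 0.041]
ee_rot: [-180.0, 0.0, 90.0]
contact_force: [-1.0, 1.4, -0.1]
width: 0.0
```

Request:
servo_tool:
  slide:
    - [0, 0.01, 0]
    - [0, 0.02, 0]
    - [0, 0.03, 0]
    - [0, 0.04, 0]
    - [0, 0.05, 0]
    - [0, 0.06, 0]
    - [0, 0.07, 0]
    - [0, 0.08, 0]
    - [0, 0.09, 0]
    - [0, 0.1, 0]
  turn: [0, 0, 0, 0, 0, 0, 0, 0, 0, 0]
  grip: [-1, -1, -1, -1, -1, -1, -1, -1, -1, -1]

```text
t: 8.78
tcp_pos: [0.5436, 0.1828, 0.0415]
ee_rot: [180.0, -0.0, 90.0]
contact_force: [0.2, -0.2, 0.6]
width: -0.0
```

Request:
servo_tool:
  slide:
    - [0.03, 0, 0]
    - [0.06, 0, 0]
    - [0.1, 0, 0]
    - [0.148, 0, 0]
    - [0.148, 0, 0]
    - [0.148, 0, 0]
    - [0.148, 0, 0]
    - [0.148, 0, 0]
    - [0.148, 0, 0]
    - [0.148, 0, 0]
  turn: [0, 0, 0, 0, 0, 0, 0, 0, 0, 0]
  grip: [-1, -1, -1, -1, -1, -1, -1, -1, -1, -1]

```text
t: 9.62
tcp_pos: [0.543, 0.2194, 0.0413]
ee_rot: [-180.0, 0.0, 90.0]
contact_force: [-0.9, 0.1, 0.5]
width: -0.0001
```

```bash
python3 look.py l4
```

```text
9.7167 [0.5430968  0.21945392 0.04129526] [-0.14409083  0.49368948 -0.31041317]
```

View pics/l4.png

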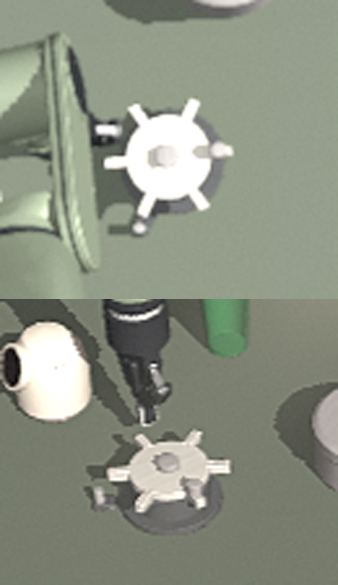

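Two clicks are done: the knob is at (220,150) in the top crop, about −84°. Now the third click, then a rest with the finger clear.

Request:
servo_tool:
  slide:
    - [0, -0.06, 0]
    - [0, -0.13, 0]
    - [0, -0.2, 0]
    - [0, -0.2, 0]
    - [-0.03, -0.2, 0]
    - [-0.07, -0.2, 0]
    - [-0.11, -0.2, 0]
    - [-0.148, -0.2, 0]
    - [-0.148, -0.2, 0]
    - [-0.148, -0.2, 0]
  turn: [0, 0, 0, 0, 0, 0, 0, 0, 0, 0]
  grip: [-1, -1, -1, -1, -1, -1, -1, -1, -1, -1]

```text
t: 10.55
tcp_pos: [0.4936, 0.1818, 0.0413]
ee_rot: [180.0, -0.0, 89.9]
contact_force: [0.7, -0.4, -0.3]
width: 0.0001
```

Request:
servo_tool:
  slide:
    - [0, 0.01, 0]
    - [0, 0.02, 0]
    - [0, 0.03, 0]
    - [0, 0.04, 0]
    - [0, 0.05, 0]
    - [0, 0.06, 0]
    - [0, 0.07, 0]
    - [0, 0.08, 0]
    - [0, 0.09, 0]
    - [0, 0.1, 0]
  turn: [0, 0, 0, 0, 0, 0, 0, 0, 0, 0]
  grip: [-1, -1, -1, -1, -1, -1, -1, -1, -1, -1]

```text
t: 11.38
tcp_pos: [0.5182, 0.1828, 0.0411]
ee_rot: [-180.0, 0.0, 90.0]
contact_force: [-1.5, 1.4, -0.7]
width: -0.0002
```

Request:
servo_tool:
  slide:
    - [0, 0.01, 0]
    - [0, 0.02, 0]
    - [0, 0.03, 0]
    - [0, 0.04, 0]
    - [0, 0.05, 0]
    - [0, 0.06, 0]
    - [0, 0.07, 0]
    - [0, 0.08, 0]
    - [0, 0.09, 0]
    - [0, 0.1, 0]
  turn: [0, 0, 0, 0, 0, 0, 0, 0, 0, 0]
  grip: [-1, -1, -1, -1, -1, -1, -1, -1, -1, -1]

```text
t: 12.22
tcp_pos: [0.5436, 0.1828, 0.0415]
ee_rot: [180.0, -0.0, 90.0]
contact_force: [-1.2, 0.5, -0.5]
width: -0.0002
```

Request:
servo_tool:
  slide:
    - [0.03, 0, 0]
    - [0.06, 0, 0]
    - [0.1, 0, 0]
    - [0.148, 0, 0]
    - [0.148, 0, 0]
    - [0.148, 0, 0]
    - [0.148, 0, 0]
    - [0.148, 0, 0]
    - [0.148, 0, 0]
    - [0.148, 0, 0]
  turn: [0, 0, 0, 0, 0, 0, 0, 0, 0, 0]
  grip: [-1, -1, -1, -1, -1, -1, -1, -1, -1, -1]

```text
t: 13.05
tcp_pos: [0.5431, 0.2194, 0.0413]
ee_rot: [-180.0, 0.0, 90.0]
contact_force: [-0.1, 0.1, -0.6]
width: 0.0001
```

Request:
servo_tool:
  slide:
    - [0, 0, 0]
    - [0, 0, 0]
    - [0, 0, 0]
    - [0, 0, 0]
    - [0, 0, 0]
    - [0, 0, 0]
    - [0, 0, 0]
    - [0, 0, 0]
    - [0, 0, 0]
    - [0, 0, 0]
  turn: [0, 0, 0, 0, 0, 0, 0, 0, 0, 0]
  grip: [-1, -1, -1, -1, -1, -1, -1, -1, -1, -1]

```text
t: 13.88
tcp_pos: [0.543, 0.2198, 0.0413]
ee_rot: [-180.0, 0.0, 90.0]
contact_force: [0.4, -0.8, -0.7]
width: 0.0001
```

Request:
servo_tool:
  slide:
    - [0, 0, 0]
    - [0, 0, 0]
    - [0, 0, 0]
    - [0, 0, 0]
    - [0, 0, 0]
    - [0, 0, 0]
    - [0, 0, 0]
    - [0, 0, 0]
    - [0, 0, 0]
    - [0, 0, 0]
  turn: [0, 0, 0, 0, 0, 0, 0, 0, 0, 0]
  grip: [-1, -1, -1, -1, -1, -1, -1, -1, -1, -1]

```text
t: 14.72
tcp_pos: [0.5431, 0.2198, 0.0413]
ee_rot: [180.0, -0.0, 90.0]
contact_force: [-0.1, -0.5, -0.7]
width: -0.0004
```

```bash
python3 look.py l5
```

```text
14.8167 [0.54307619 0.21979887 0.04130658] [ 1.16102888 -0.13205058  0.09658939]
```

View pics/l5.png

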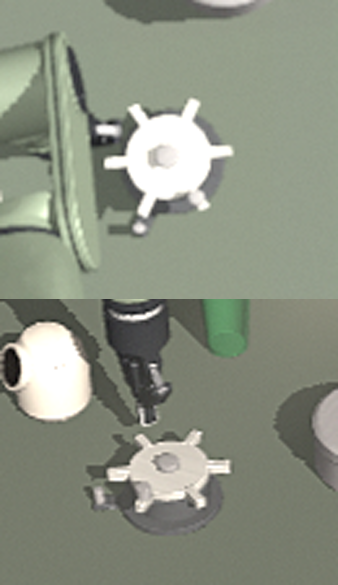

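The knob is at (199,199) in the top crop, about −144°. That is one click short, and the wheel rested there for about 2 s with the finger clear. Now the last single click, then I'll rise away.

Request:
servo_tool:
  slide:
    - [0, -0.06, 0]
    - [0, -0.13, 0]
    - [0, -0.2, 0]
    - [0, -0.2, 0]
    - [-0.03, -0.2, 0]
    - [-0.07, -0.2, 0]
    - [-0.11, -0.2, 0]
    - [-0.148, -0.2, 0]
    - [-0.148, -0.2, 0]
    - [-0.148, -0.2, 0]
  turn: [0, 0, 0, 0, 0, 0, 0, 0, 0, 0]
  grip: [-1, -1, -1, -1, -1, -1, -1, -1, -1, -1]

```text
t: 15.65
tcp_pos: [0.4936, 0.1818, 0.0413]
ee_rot: [180.0, -0.0, 89.9]
contact_force: [0.6, -0.0, 0.6]
width: 0.0003
```

Request:
servo_tool:
  slide:
    - [0, 0.01, 0]
    - [0, 0.02, 0]
    - [0, 0.03, 0]
    - [0, 0.04, 0]
    - [0, 0.05, 0]
    - [0, 0.06, 0]
    - [0, 0.07, 0]
    - [0, 0.08, 0]
    - [0, 0.09, 0]
    - [0, 0.1, 0]
  turn: [0, 0, 0, 0, 0, 0, 0, 0, 0, 0]
  grip: [-1, -1, -1, -1, -1, -1, -1, -1, -1, -1]

```text
t: 16.48
tcp_pos: [0.5182, 0.1828, 0.041]
ee_rot: [-180.0, 0.0, 90.0]
contact_force: [-2.0, 1.9, -0.6]
width: -0.0001
```

Request:
servo_tool:
  slide:
    - [0, 0.01, 0]
    - [0, 0.02, 0]
    - [0, 0.03, 0]
    - [0, 0.04, 0]
    - [0, 0.05, 0]
    - [0, 0.06, 0]
    - [0, 0.07, 0]
    - [0, 0.08, 0]
    - [0, 0.09, 0]
    - [0, 0.1, 0]
  turn: [0, 0, 0, 0, 0, 0, 0, 0, 0, 0]
  grip: [-1, -1, -1, -1, -1, -1, -1, -1, -1, -1]

```text
t: 17.32
tcp_pos: [0.5436, 0.1829, 0.0415]
ee_rot: [180.0, -0.0, 90.0]
contact_force: [-0.2, -0.0, -0.3]
width: 0.0001
```

Request:
servo_tool:
  slide:
    - [0.03, 0, 0]
    - [0.06, 0, 0]
    - [0.1, 0, 0]
    - [0.148, 0, 0]
    - [0.148, 0, 0]
    - [0.148, 0, 0]
    - [0.148, 0, 0]
    - [0.148, 0, 0]
    - [0.148, 0, 0]
    - [0.148, 0, 0]
  turn: [0, 0, 0, 0, 0, 0, 0, 0, 0, 0]
  grip: [-1, -1, -1, -1, -1, -1, -1, -1, -1, -1]

```text
t: 18.15
tcp_pos: [0.543, 0.2194, 0.0412]
ee_rot: [-180.0, 0.0, 90.0]
contact_force: [-0.1, 0.0, 0.6]
width: -0.0001
```

Request:
servo_tool:
  slide:
    - [0, 0, -0.06]
    - [0, 0, -0.14]
    - [0, 0, -0.24]
    - [0, 0, -0.34]
    - [0, 0, -0.44]
    - [0, 0, -0.54]
    - [0, 0, -0.6]
    - [0, 0, -0.6]
    - [0, 0, -0.6]
    - [0, 0, -0.6]
  turn: [0, 0, 0, 0, 0, 0, 0, 0, 0, 0]
  grip: [-1, -1, -1, -1, -1, -1, -1, -1, -1, -1]

```text
t: 18.98
tcp_pos: [0.5421, 0.2193, 0.1897]
ee_rot: [-179.9, 0.0, 90.0]
contact_force: [0.2, 0.1, -0.8]
width: 0.0003
```

```bash
python3 look.py l6
python3 - <<'E'
from h import *
p=cams.read_camera("top")[0];q=np.load("pics/top1.npz")["p"]
for n,s in(("pot",np.s_[110:172,270:335]),("tumbler",np.s_[140:175,178:220]),("pig",np.s_[225:268,174:220]),("red",np.s_[220:264,410:466])):
    print(n,(np.abs(p[s].astype(int)-q[s]).max(2)>40).sum())
E
```

```text
19.0833 [0.54169844 0.21934916 0.189023  ] [ 0.62067927 -0.30532521  0.27854322]
pot 0
tumbler 58
pig 722
red 0
```

View pics/l6.png

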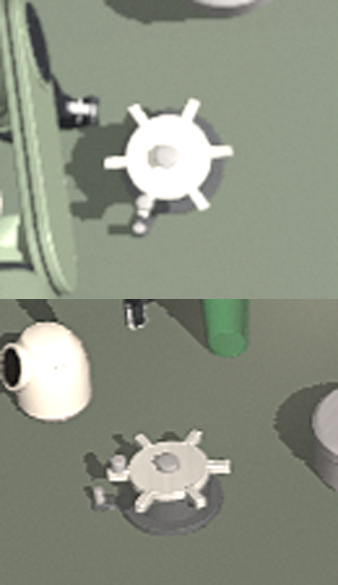

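The knob at (145,207) is in line with the post at (140,229). The pot and red box are unchanged. In the top view the arm covers the salt pig and shades the tumbler, so I'll compare those two in the side view and then hand in.

Run:
```python
from h import *
p=cams.read_camera("side")[0];q=np.load("pics/side1.npz")["p"]
for n,s in(("pig",np.s_[138:178,212:252]),("tumbler",np.s_[115:155,288:314]),("counter foot",np.s_[205:222,255:305])):
    print(n,(np.abs(p[s].astype(int)-q[s]).max(2)>40).sum())
print(bot.sign_off())
```

```text
pig 0
tumbler 0
counter foot 0
the job is handed in; nothing more can be done
None
```

The counter is zeroed and the job is handed in. The wheel started 4 clicks short. I flicked it clockwise one click at a time with the shut fingertips, and let it rest about 2 s with the finger clear at one click short. One last single-click flick finished it.

- **Final position:** the last picture shows the knob in line with the post and the wheel settled in its click. The arm had risen to 0.19 m and was touching nothing.
- **Base and other things:** the counter base did not move. The dabba and red container are unchanged in the top view, and the salt pig and tumbler in the side view. In the top view those last two showed differences; I put that down to the arm covering the pig and shading the tumbler.
- **Force and time:** readings at the end of each move never went above about 3 N. The job took about 19 s.
- **Checks that disagreed:** the two cameras put the wheel centre a few mm apart, so I used an average. During the first flick the wheel was at about 42° before the finger withdrew, and it had settled into the click by the next look.

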